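# Refit the bearing cap of the ink roller and hold it down

### The job

The ink roller is back in its stand and its near bearing still needs its cap. Lift the blue bearing cap out of the open kit drawer, then push the red drawer home until it clicks in at its catch, and only then set the cap, joint face down, over the two dowel pins of the open bearing, either way round, until it sits flush. Finish while holding: keep the cap pressed down firmly, with at least 10 N on the joint, so that its bolts can be run in; leave the ink jar, the wrench and the dish of bolts where they are.

Things in the scene. Friction and masses are not known exactly. Their poses are not given: they have to be found in the camera images.
- cap: Loose blue cast-iron upper half of a split pillow block, about 0.6 kg: half-round arch with two flat ears, 134 mm (x, ear to ear) by 50 mm (y, along the shaft bore) by 43 mm high. Origin: centre of its flat joint face (underside); z up. Starts joint face down on the drawer floor, its length roughly across the drawer.
- cap_top (a point): Crown of the cap's arch, 43 mm above its joint face (a brass grease nipple, 14 mm wide, stands 9 mm higher). Arch: outer radius 43 mm, flat parallel end faces at y = +-25 mm, 50 mm apart: grip these across y, fingertips 15 to 20 mm above the joint face to pass over the shaft. Half-round shaft opening of radius 15 mm in each end face; inside radius 28 mm.
- cap_hole1 (a point): Lower mouth of one dowel hole, 9.6 mm wide, straight through the ear, at (+54, +15, 0) mm from the cap's origin. Ears are 16 mm thick, from x = +-41 to +-67 mm.
- cap_hole2 (a point): Lower mouth of the other dowel hole, at (-54, -15, 0) mm from the cap's origin: so the cap fits either way round. (The dark spots near the middles of the ears are bolt holes.)
- seat (a point): Centre of the joint face of the open lower bearing half, 57 mm above the table; axes as stand. The seated cap's origin lies here, its x axis along this x axis, either way round. The joint face is 134 mm (x) by 50 mm (y).
- dowel1 (a point): Tip of one steel dowel pin, 8 mm diameter, tapered at the tip, 11 mm above the joint face, at (+54, +15) mm from the seat.
- dowel2 (a point): Tip of the other dowel pin, 11 mm above the joint face, at (-54, -15) mm from the seat.
- stand: Fixed ink-roller stand. Origin on the table under the middle of the open blue bearing half; y along the shaft towards the roller, z up. Grey bedplate 200 mm (x) by 610 mm (y = -60 to 550), 12 mm thick. Steel shaft 20 mm thick, its axis at joint-face height, from y = -45 mm; a bearing 50 mm in diameter, 36 mm long, lies in the open half and stands 25 mm above the joint face.
- roller_end (a point): Centre of the roller's near end face, 80 mm along y from the seat: dark green roller, 76 mm diameter, 300 mm long, with a 38 mm thick shoulder from y = 65 mm. The far bearing, already capped, is at y = 445 mm, 109 mm high.
- cabinet: Fixed low red drawer cabinet, 300 mm deep (x) by 320 mm wide (y) by 100 mm high. Origin: on the table under the middle of its front face (the cabinet lies from x = 0 to 300 mm); the drawer slides out of it towards -x.
- drawer (a joint): Kit drawer opening in m: 0 = fully home, grows as it comes out towards the cabinet's -x; about 0.19 at the start. About 1 N of friction; a sprung ball catch resists with about 5 N from 10 to 5 mm open, then draws the drawer the last 2 mm home to a firm stop. Red front panel 12 mm thick, 310 mm wide, 10 to 90 mm above the table, outer face at cabinet x = -12 mm - opening.
- drawer_handle (a point): Middle of the drawer's steel bar handle (100 mm long across the drawer, about 10 mm thick), 35 mm out from the front panel, 55 mm above the table; moves with the drawer; axes as the cabinet. The tray behind the panel: 280 mm wide inside, floor 20 mm above the table, side walls up to 61 mm.
- ink_jar: Bystander: loose black ink jar with a white label, 74 mm diameter, 86 mm tall; origin at the centre of its underside.
- wrench: Bystander: loose steel wrench, 190 mm long (x), 8 mm thick; origin under its middle.
- bolt_dish: Bystander: loose steel dish 76 mm wide, 18 mm high, with two cap bolts in it; origin under its middle.

How it is judged (in metres and radians):
On the way, in this order (a step that is already met when the one before it is completed fails the run):
1. the cap has been lifted out of the drawer's tray (height (world z) of cap above 0.06 m), for 0.1 s.
2. the drawer is home at its catch (value of joint drawer below 0.003 m), for 0.2 s.
3. the cap sits flush on the lower half, over both dowels (horizontal distance between cap and seat below 0.003 m and z of cap in the frame of seat below 0.002 m and angle between the x axis of cap and the x axis of stand, either way round below 0.04 rad and angle between cap's own z axis and vertical below 0.04 rad), for 0.2 s.
At the end, for the whole second after the job is handed in: The cap lies flush on the open bearing half over both dowels (within 3 mm sideways, 2 mm in height, 0.04 rad in turn and tilt), at rest, and the robot's fingers still hold it pressed down: the joint carries more than 10 N (the cap alone weighs 5 to 7 N). The drawer is home (within 3 mm) (all of step 3 and z of cap in the frame of seat above -0.003 m and contact force between cap and stand above 10 N and contact force between the fingers and cap above 2 N and linear speed of cap below 0.01 m/s and value of joint drawer below 0.003 m); the arm keeps its last pose, push and grip.
It fails at once if a bystander (ink jar, wrench, bolt dish) is shifted by more than 25 mm, or the jar or dish is tipped (distance of any of ink_jar, wrench, bolt_dish from where it was at the start of the episode above 0.025 m or angle between any of ink_jar, bolt_dish's own z axis and vertical above 0.5 rad).
It also fails if it takes over 56 s, if anything falls off the work surface, if the arm or the gripper's body presses on something with over 40 N, if the wrist force passes 120 N, or if a joint passes its speed limit or range.

### The arm

A 6-joint arm with a two-finger parallel gripper is mounted at the origin on the work surface. World frame = base frame: x ahead of the robot, y to its left, z up, the work surface at z = 0. Lengths are in mm, angles in rad, forces in N, time in s.
With the tool pointing down it reaches from about 275 to 750 mm from the base axis. Payload 10.2 kg.
Tool frame: the origin (TCP) lies at the centre of the arm's flange, where the gripper is bolted on; the fingertips stand 173 mm ahead of it and the grasp point (between the pads) lies 155 mm ahead of it; z points along the fingers, y is the line along which they close (so a half turn about z gives the same grasp; the last joint's range is limited). The gripper opens to 85 mm and grips with 20 to 120 N. Pads are 22 mm wide; open, the fingers measure 114 mm over their backs; the gripper's body (76 mm by 85 mm) begins 54 mm behind the grasp point. The pads swing forward as they close: fully open they stand 13 mm farther back than shut.
Start: joints at [-1.414, 0.313, 1.498, -0, 1.331, -0.223], TCP at [194.624, -487.6, 404.694] pointing down, gripper open.
Joint ranges: [-2.94, 2.94], [-0.97, 2.17], [0.19, 2.56], [-1.23, 4.37], [0.02, 3.11], [-2.88, 2.88]. Speed limits (rad/s): [2.39, 2.39, 3.01, 3.14, 3.14, 3.14].

### API

Orientations are given as a unit quaternion [w, x, y, z].
In Python, from rig import ctrl gives the robot as it stands.
- The arm moves only by the tool jog_arm, called as a command line: name --argument value ..., lists and objects as JSON in quotes. Schema: {"type":"object","properties":{"segments":{"type":"array","items":{"type":"array","prefixItems":[{"type":"array","items":{"type":"number"},"minItems":3,"maxItems":3},{"type":"array","items":{"type":"number"},"minItems":3,"maxItems":3}],"minItems":2,"maxItems":2},"minItems":1,"maxItems":8},"aperture":{"type":"number"},"grip_force":{"type":"number"},"only":{"type":"string"},"quiet":{"type":"boolean"},"lines":{"type":"string"}},"required":["segments"],"additionalProperties":false}. segments is a list of rows, 1 to 8 of them, each written [[dx, dy, dz], [rx, ry, rz]]: dx, dy, dz in m, then a rotation vector rx, ry, rz in units of 0.2 rad; each row is the pose to reach, as a shift and turn from the pose commanded when the call began, along the tool's axes at that moment; what a row does not reach only later rows make up. A row lasts 1/10 s, in which the tool goes at most 50 mm and 0.15 rad, less where a joint would pass 70% of its speed; a pose out of reach is approached as far as the arm can. aperture is the opening from 0.0 (shut) to 1.0 (fully open), set as the call begins (left out keeps the last). The fingers move at their own pace and stop on an object; grip_force is the grip in N (left out, the last holds). Time passes only in rows, so rows that do not move let the fingers close. The tool returns the time, the measured TCP pose, the force, the opening and the grip force at its end. only (a regular expression) keeps the lines of the reply that match it, lines (a string "A,B") keeps lines A to B, and quiet returns only ok. Input that does not fit is refused with a message, and nothing moves.
- ctrl.sense(): the state, without advancing time (a new reading comes with each control period).
- ctrl.capture(name): name is "side" or "top"; returns the picture (384x512x3 uint8, red, green, blue); there is no depth.
- ctrl.calibration(name): a dict with "fx", "fy", "cx", "cy" (pixels), "position" and "attitude" of the camera in the world. Camera axes: x right, y down, z forward; pixel columns grow to the right and rows downward; lengths in mm; the calibration is good to about 2 mm. A picture is of the moment at which its call begins. calibration takes no time and is no camera call.
- ctrl.finish_job(): hands the job in; it is judged then, once.
The state is a dict: "time_s": time; "joints": joint angles; "dq": joint speeds; "tau": joint torques, N m; "eef_pos": TCP position; "ee_rot": TCP orientation; "force": force on the tool from outside, world axes, zero at the start; "wrist_torque": the same for the moment, N m; "grip_width": opening from 0.0 (shut) to 1.0 (fully open); "grip_force": force on a finger pad.
Only numpy, scipy, OpenCV 4.12 (cv2) and the standard library are available. Lean on these libraries where they do the work, as an engineer would, in place of code of your own. Each camera call takes 0.05 s, during which the arm holds its last target. There are 200 camera calls.

## Working session

There is one attempt and no reset: what is moved stays moved. The work goes in short steps, Python scripts to look and compute and a tool call to move; the robot and the scene stay as the last step left them, time stands still between calls to the robot, and variables do not carry over. Pictures are saved under pics/ and viewed, at most 10 in all, crops included, and the job is handed in when it is done.

```bash
ls; mkdir -p pics
```

Run:
```python
from rig import ctrl
import cv2
for n in("side","top"):
    cv2.imwrite(f"pics/{n}0.png",ctrl.capture(n)[:,:,::-1]); print(ctrl.calibration(n))
print(ctrl.sense())
```

```text
pics
rig.py
{'fx': 441.4261969871669, 'fy': 441.4261969871669, 'cx': 257.47792309986096, 'cy': 194.60044111473937, 'position': array([237.30217714, 785.05922112, 549.1458101 ]), 'attitude': array([ 0.10411887, -0.16783182,  0.84041734, -0.50466864])}
{'fx': 495.7013292681276, 'fy': 495.7013292681276, 'cx': 260.81767662473595, 'cy': 189.77666472570212, 'position': array([ 465.14424215,  -34.03669034, 1520.99741904]), 'attitude': array([-0.0295151 ,  0.71668748, -0.69651926,  0.01867733])}
{'time_s': 0.1, 'joints': array([-1.41442948e+00,  3.13373912e-01,  1.49831213e+00,  3.95243325e-05,
        1.33101439e+00, -2.23396762e-01]), 'dq': array([ 0.00024205, -0.00014066, -0.00273141, -0.0025932 ,  0.00139858,
        0.00032952]), 'tau': array([ 2.44924100e-03, -4.12897682e+01, -2.60142893e+01, -1.78164487e-04,
        3.03756897e-03,  7.04910349e-06]), 'eef_pos': array([ 194.6068796 , -487.5698305 ,  404.22094191]), 'ee_rot': array([-5.52937969e-04,  9.82027287e-01,  1.88738177e-01,  3.77435832e-05]), 'force': array([-0.80748038,  0.8275059 , -0.12012304]), 'wrist_torque': array([0.00079561, 0.03342534, 0.02350913]), 'grip_force': 0.0, 'grip_width': 1.0040719942285006}
```
View pics/top0.png

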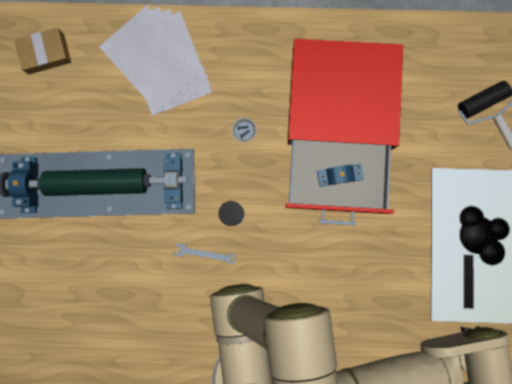

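View pics/side0.png

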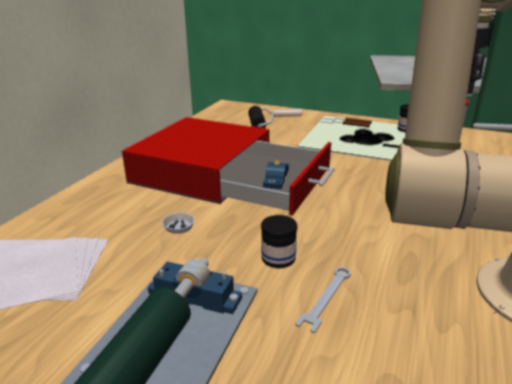

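The top view is drawn with +x up and +y left. The cap is near (340,175) and the open bearing near (174,180). The jar is at (231,213), the wrench at (205,253), the dish at (244,130), and the drawer handle at (337,220). I'll enlarge the cap and bearing.

Create h.py:
```python
import numpy as np,cv2
from scipy.spatial.transform import Rotation as R
from rig import ctrl
def rot(q): return R.from_quat(np.r_[q[1:],q[0]])
def p2w(name,u,v,z):
    c=ctrl.calibration(name)
    d=rot(c['attitude']).apply([(u-c['cx'])/c['fx'],(v-c['cy'])/c['fy'],1.])
    p=np.array(c['position']); return p+d*(z-p[2])/d[2]
def w2p(name,P):
    c=ctrl.calibration(name)
    q=rot(c['attitude']).inv().apply(np.atleast_2d(P)-c['position'])
    return np.c_[c['fx']*q[:,0]/q[:,2]+c['cx'],c['fy']*q[:,1]/q[:,2]+c['cy']]
def tool(target):  # world point (TCP) -> delta in tool axes, from measured pose
    s=ctrl.sense(); return rot(s['ee_rot']).inv().apply(np.array(target)-s['eef_pos'])
```

Run:
```python
from h import *
im=cv2.imread('pics/top0.png')
a=im[155:205,305:375]; b=im[145:220,130:200]
A=cv2.resize(a,None,fx=8,fy=8,interpolation=cv2.INTER_CUBIC)[:, :400]
f=lambda x:cv2.resize(x,None,fx=8,fy=8,interpolation=cv2.INTER_CUBIC)
A=f(im[150:225,307:363][:, :50]);B=f(b[:, 20:70])
A=f(im[155:225,310:360-0]); A=f(im[155:225,312:370])[:,:464]
B=f(im[145:215,158:198])
cv2.imwrite('pics/z.png',np.hstack([A,B])); print(A.shape,B.shape)
for n,u,v,z in [('handle',337,222,55),('panelL',287,208,90),('panelR',392,211,90),('cabFL',289,142,100),('cabFR',399,146,100),('cabBL',294,39,100),('cabBR',404,44,100),('jar',231,213,86),('cap',340,174,63+9),('seat',174,180,80)]:
    print(n,p2w('top',u,v,z).round(1))
```

```text
(560, 464, 3) (560, 320, 3)
handle [ 476.1 -237.2   55. ]
panelL [512.  -87.7  90. ]
panelR [ 512.  -389.4   90. ]
cabFL [702.5 -88.3 100. ]
cabFR [ 699.3 -405.   100. ]
cabBL [1007.5  -95.2  100. ]
cabBR [1000.1 -416.5  100. ]
jar [493.   73.7  86. ]
cap [ 616.6 -241.    72. ]
seat [584.7 244.2  80. ]
```

View pics/z.png

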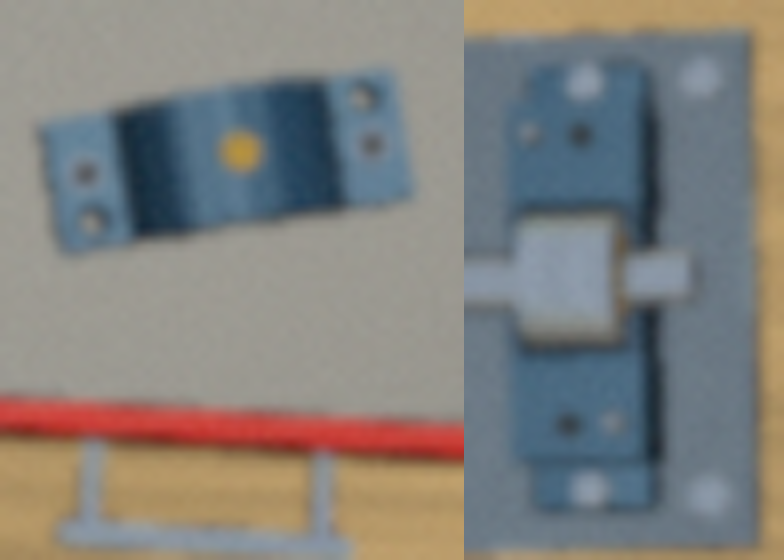

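The crop shows the cap's dowel holes at (365,95) and (95,220), bolt holes at (372,145) and (85,172), and the nipple at (241,152). On the seat, the dowel tips are at (530,133) and (613,422), and the bolt holes at (580,135) and (569,424).

Add to h.py:
```python
from scipy.optimize import least_squares
def fit(name,loc,pix,z0,guess):
    loc=np.array(loc,float);pix=np.array(pix,float)
    def f(p):
        W=R.from_euler('z',p[2]).apply(loc)+[p[0],p[1],z0]
        return (w2p(name,W)-pix).ravel()
    r=least_squares(f,guess,x_scale=[10,10,.1]); return r.x,np.abs(r.fun).round(2)
```

Run:
```python
from h import *
A=lambda x,y:((x+.5)/8-.5+312,(y+.5)/8-.5+155)
B=lambda x,y:((x-464+.5)/8-.5+158,(y+.5)/8-.5+145)
c=fit('top',[[54,15,16],[-54,-15,16],[54,0,16],[-54,0,16],[0,0,52]],[A(365,95),A(95,220),A(372,145),A(85,172),A(241,152)],20,[617,-241,-1.5]);print(c)
s=fit('top',[[54,15,11],[-54,-15,11],[54,0,0],[-54,0,0]],[B(530,133),B(613,422),B(580,135),B(569,424)],57,[585,244,0]);print(s)
# bearing/shaft end check
print('shaft end',p2w('top',*B(690,275),67), 'bed edge',p2w('top',*B(755,290),12))
for n,P in (('cap',[[*c[0][:2],72]]),('dowels/seat',R.from_euler('z',s[0][2]).apply([[54,15,11],[-54,-15,11],[67,-25,0],[-67,-25,0]])+[*s[0][:2],57])): print(n,w2p('side',P).round(1))
im=cv2.imread('pics/side0.png');f=lambda x:cv2.resize(x,None,fx=5,fy=5,interpolation=cv2.INTER_CUBIC)
cv2.imwrite('pics/z2.png',np.hstack([f(im[250:320,145:245]),f(im[150:220,245:300])]))
```

```text
(array([ 619.12133426, -246.59578877,   -1.41291821]), array([0.11, 0.72, 0.44, 0.39, 0.05, 0.61, 0.12, 0.67, 0.25, 0.37]))
(array([5.87956270e+02, 2.56049476e+02, 2.71910408e-02]), array([0.21, 0.21, 0.54, 0.13, 0.26, 0.  , 0.6 , 0.07]))
shaft end [589.93527673 211.9278097   67.        ] bed edge [589.58901267 196.08417058  12.        ]
cap [[276.  159.8]]
dowels/seat [[160.6 268.5]
 [223.1 272.1]
 [166.9 259.3]
 [232.5 275.4]]
```

View pics/z2.png

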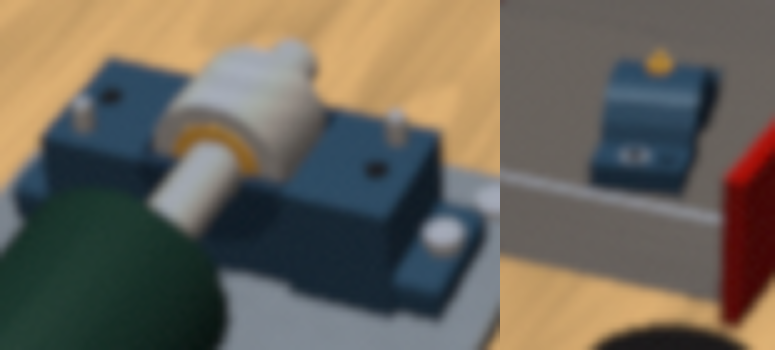

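```bash
python3 -c "
from h import *
print(tool([619.1,-246.6,320]).round(1))"
```

```text
[483.6 -66.4  84.4]
```

Units first: shifts go in m and turns go in units of 0.2 rad. So 350 mm is 0.35, 305 mm is 0.305, -1.08 rad is -5.4.

jog_arm --segments '[[[0.04,-0.005,0.007],[0,0,-0.6]],[[0.08,-0.011,0.014],[0,0,-1.25]],[[0.125,-0.017,0.021],[0,0,-1.95]],[[0.17,-0.023,0.029],[0,0,-2.65]],[[0.215,-0.029,0.037],[0,0,-3.35]],[[0.26,-0.035,0.045],[0,0,-4.05]],[[0.305,-0.041,0.053],[0,0,-4.75]],[[0.35,-0.048,0.061],[0,0,-5.4]]]' --aperture 1.0 --grip_force 60

```text
time_s: 0.9
eef_pos: [503.4, -312.0, 343.0]
ee_rot: [-0.0, 0.743, 0.669, -0.0]
force: [-0.2, -1.2, 0.7]
grip_width: 0.998
grip_force: 0.0
```

```bash
python3 -c "
from h import *
print(tool([619.1,-246.6,320]).round(1), ctrl.sense()['ee_rot'], rot(ctrl.sense()['ee_rot']).as_euler('zyx'))"
```

```text
[ 77.2 108.2  23. ] [-2.74692056e-04  7.43365817e-01  6.68885032e-01 -2.83820344e-05] [-1.46541576e+00 -4.09671289e-04 -3.14122223e+00]
```

Converted, 108 mm is 0.108, 98 mm is 0.098, -0.268 rad is -1.34.

jog_arm --segments '[[[0.025,0.036,0.008],[0,0,-0.45]],[[0.05,0.07,0.015],[0,0,-0.9]],[[0.07,0.098,0.021],[0,0,-1.25]],[[0.077,0.108,0.023],[0,0,-1.34]],[[0.077,0.108,0.023],[0,0,-1.34]],[[0.077,0.108,0.023],[0,0,-1.34]]]'

```text
time_s: 1.5
eef_pos: [617.0, -249.4, 320.7]
ee_rot: [-0.0, 0.65, 0.76, -0.0]
force: [0.0, -0.6, -0.0]
grip_width: 0.995
grip_force: 0.0
```

```bash
python3 -c "
from h import *
s=ctrl.sense();q=s['ee_rot']
print(tool([619.1,-246.6,207]).round(1),2*np.arctan2(q[2],q[1]),s['joints'].round(2))
cv2.imwrite('pics/hover.png',ctrl.capture('top')[:,:,::-1])"
```

```text
[  2.5   2.5 113.7] 1.726088918942322 [-0.56  0.69  1.13 -0.    1.32 -0.71]
```

jog_arm --segments '[[[0.002,0.002,0.025],[0,0,0]],[[0.002,0.002,0.06],[0,0,0]],[[0.002,0.002,0.09],[0,0,0]],[[0.002,0.002,0.105],[0,0,0]],[[0.002,0.002,0.113],[0,0,0]],[[0.002,0.002,0.1135],[0,0,0]],[[0.002,0.002,0.1135],[0,0,0]]]'

```text
time_s: 2.25
eef_pos: [619.6, -246.8, 208.7]
ee_rot: [0.001, 0.65, 0.76, 0.0]
force: [-0.5, -0.4, -0.1]
grip_width: 1.002
grip_force: 0.0
```

jog_arm --segments '[[[0,0,0],[0,0,0]],[[0,0,0],[0,0,0]],[[0,0,0],[0,0,0]],[[0,0,0],[0,0,0]],[[0,0,0],[0,0,0]],[[0,0,0],[0,0,0]],[[0,0,0],[0,0,0]],[[0,0,0],[0,0,0]]]' --aperture 0.0 --grip_force 80

```text
time_s: 3.05
eef_pos: [619.7, -246.5, 208.4]
ee_rot: [0.001, 0.649, 0.76, 0.0]
force: [0.3, 0.3, 4.7]
grip_width: 0.57
grip_force: 84.7
```

jog_arm --segments '[[[0,0,-0.008],[0,0,0]],[[0,0,-0.022],[0,0,0]],[[0,0,-0.042],[0,0,0]],[[0,0,-0.065],[0,0,0]],[[0,0,-0.09],[0,0,0]],[[0,0,-0.108],[0,0,0]],[[0,0,-0.115],[0,0,0]],[[0,0,-0.115],[0,0,0]]]'

```text
time_s: 3.85
eef_pos: [619.4, -246.3, 323.0]
ee_rot: [0.001, 0.649, 0.76, 0.0]
force: [0.5, 0.3, -5.4]
grip_width: 0.574
grip_force: 83.8
```

```bash
python3 -c "
from h import *
im=ctrl.capture('side')
cv2.imwrite('pics/lift.png',im[:,:,::-1])
print(tool([410,-238,323]).round(1),ctrl.sense()['joints'].round(2))"
```

```text
[  40.9 -205.4   -1.1] [-0.55  0.69  1.13  0.    1.32 -0.71]
```

View pics/lift.png

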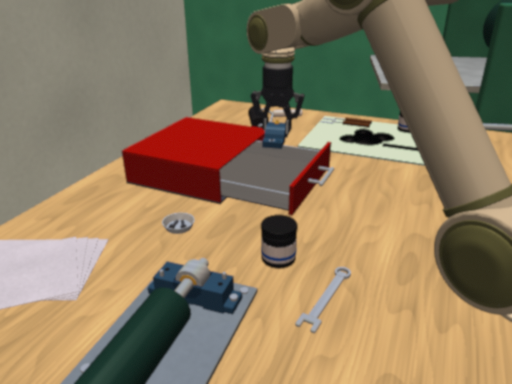

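The cap is in the gripper at (274,133), above the tray. Next I retract in front of the handle and lower.

Converted, -50 mm is -0.05, 41 mm is 0.041, 0.17 rad is 0.85.

jog_arm --segments '[[[0.004,-0.02,0],[0,0,0.15]],[[0.01,-0.05,0],[0,0,0.3]],[[0.018,-0.09,0],[0,0,0.45]],[[0.026,-0.13,0],[0,0,0.6]],[[0.034,-0.17,0],[0,0,0.75]],[[0.039,-0.195,0],[0,0,0.85]],[[0.041,-0.205,0],[0,0,0.85]],[[0.041,-0.205,0],[0,0,0.85]]]'

```text
time_s: 4.7
eef_pos: [409.9, -238.0, 321.8]
ee_rot: [-0.001, 0.712, 0.702, 0.0]
force: [1.0, 0.2, -5.2]
grip_width: 0.572
grip_force: 84.7
```

jog_arm --segments '[[[0,0,0.02],[0,0,0]],[[0,0,0.05],[0,0,0]],[[0,0,0.08],[0,0,0]],[[0,0,0.1],[0,0,0]],[[0,0,0.11],[0,0,0]],[[0,0,0.11],[0,0,0]]]'

```text
time_s: 5.3
eef_pos: [411.0, -237.9, 211.1]
ee_rot: [-0.001, 0.711, 0.703, 0.0]
force: [-0.5, -0.2, -4.2]
grip_width: 0.57
grip_force: 84.5
```

```bash
python3 -c "
from h import *
im=ctrl.capture('side')
s=ctrl.sense();q=s['ee_rot'];print(2*np.arctan2(q[2],q[1]))
cv2.imwrite('pics/pre.png',np.hstack([im,])[:,:,::-1])
cv2.imwrite('pics/pre.png',cv2.resize(im[100:260,200:400,::-1],None,fx=3,fy=3))"
```

```text
1.5582919588752788
```

View pics/pre.png

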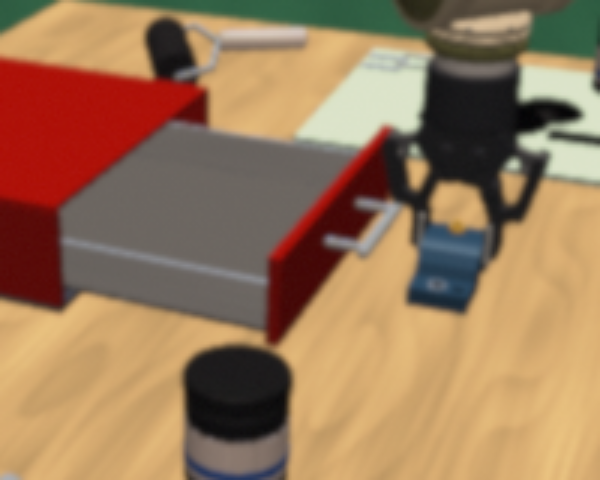

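The picture shows the finger about 20 mm short of the handle bar at (375,225), at the same height. I'll push.

jog_arm --segments '[[[0,0.008,0],[0,0,0]],[[0,0.016,0],[0,0,0]],[[0,0.026,0],[0,0,0]],[[0,0.036,0],[0,0,0]],[[0,0.046,0],[0,0,0]],[[0,0.056,0],[0,0,0]],[[0,0.066,0],[0,0,0]],[[0,0.076,0],[0,0,0]]]'

```text
time_s: 6.15
eef_pos: [487.4, -239.0, 212.1]
ee_rot: [-0.0, 0.712, 0.703, -0.0]
force: [-2.0, -1.0, -4.2]
grip_width: 0.568
grip_force: 86.5
```

jog_arm --segments '[[[0,0.01,0],[0,0,0]],[[0,0.02,0],[0,0,0]],[[0,0.03,0],[0,0,0]],[[0,0.04,0],[0,0,0]],[[0,0.05,0],[0,0,0]],[[0,0.06,0],[0,0,0]],[[0,0.07,0],[0,0,0]],[[0,0.08,0],[0,0,0]]]'

```text
time_s: 6.95
eef_pos: [567.3, -239.9, 212.0]
ee_rot: [-0.0, 0.712, 0.702, -0.0]
force: [-0.7, -1.5, -5.0]
grip_width: 0.568
grip_force: 86.5
```

jog_arm --segments '[[[0,0.005,0],[0,0,0]],[[0,0.009,0],[0,0,0]],[[0,0.013,0],[0,0,0]],[[0,0.017,0],[0,0,0]],[[0,0.021,0],[0,0,0]],[[0,0.025,0],[0,0,0]],[[0,0.028,0],[0,0,0]],[[0,0.028,0],[0,0,0]]]'

```text
time_s: 7.75
eef_pos: [594.9, -240.4, 212.3]
ee_rot: [0.0, 0.712, 0.703, 0.0]
force: [0.2, -0.2, -5.5]
grip_width: 0.568
grip_force: 85.3
```

```bash
python3 -c "
from h import *
im=ctrl.capture('top');im2=ctrl.capture('side')
cv2.imwrite('pics/push.png',np.hstack([cv2.resize(im[110:240,270:410],None,fx=3,fy=3),cv2.resize(im2[100:230,200:320],None,fx=3,fy=3)])[:,:,::-1])"
```

```text
(no output)
```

View pics/push.png

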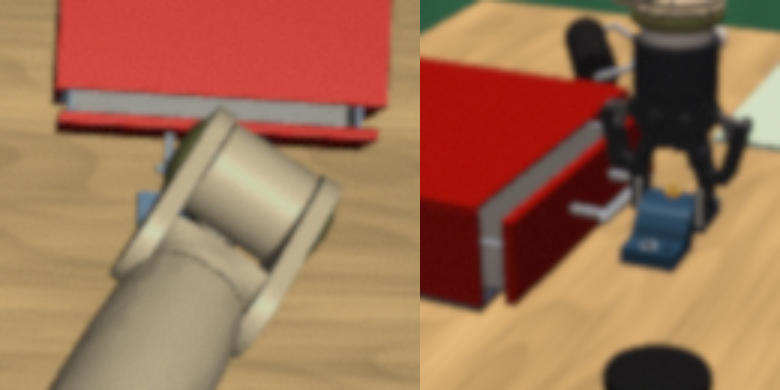

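The drawer is about 20–25 mm open and moving with the finger. I'll keep pushing.

Converted, 9 mm is 0.009, 3 mm is 0.003.

jog_arm --segments '[[[0,0.003,0],[0,0,0]],[[0,0.006,0],[0,0,0]],[[0,0.009,0],[0,0,0]],[[0,0.011,0],[0,0,0]],[[0,0.013,0],[0,0,0]],[[0,0.015,0],[0,0,0]],[[0,0.017,0],[0,0,0]]]'

```text
time_s: 8.55
eef_pos: [611.2, -240.8, 212.3]
ee_rot: [-0.001, 0.712, 0.702, -0.001]
force: [-4.7, -1.3, -4.0]
grip_width: 0.565
grip_force: 89.6
```

jog_arm --segments '[[[0,0.002,0],[0,0,0]],[[0,0.004,0],[0,0,0]],[[0,0.005,0],[0,0,0]],[[0,0.006,0],[0,0,0]]]'

```text
time_s: 8.95
eef_pos: [616.7, -240.9, 212.2]
ee_rot: [-0.002, 0.712, 0.703, -0.002]
force: [-18.7, -0.5, 3.7]
grip_width: 0.566
grip_force: 102.1
```

Converted, 4 mm is 0.004, 3 mm is 0.003.

jog_arm --segments '[[[0,0.001,0],[0,0,0]],[[0,0.002,0],[0,0,0]],[[0,0.003,0],[0,0,0]],[[0,0.004,0],[0,0,0]]]'

```text
time_s: 9.35
eef_pos: [618.7, -241.3, 212.4]
ee_rot: [-0.006, 0.712, 0.703, -0.004]
force: [-45.0, 1.6, 17.6]
grip_width: 0.571
grip_force: 125.1
```

That is the firm stop. I'll back off and check both the drawer and the cap.

Converted, -60 mm is -0.06, -45 mm is -0.045.

jog_arm --segments '[[[0,-0.006,0],[0,0,0]],[[0,-0.02,0],[0,0,0]],[[0,-0.045,0],[0,0,0]],[[0,-0.08,0],[0,0,0]],[[0,-0.11,-0.02],[0,0,0]],[[0,-0.12,-0.06],[0,0,0]],[[0,-0.12,-0.1],[0,0,0]],[[0,-0.12,-0.13],[0,0,0]]]'

```text
time_s: 10.15
eef_pos: [501.5, -239.1, 345.2]
ee_rot: [0.002, 0.712, 0.702, 0.001]
force: [0.6, -1.0, -5.8]
grip_width: 0.571
grip_force: 86.7
```

```bash
python3 -c "
from h import *
im=ctrl.capture('top');im2=ctrl.capture('side')
cv2.imwrite('pics/home.png',np.hstack([cv2.resize(im[110:260,270:410],None,fx=2.6,fy=2.6),cv2.resize(im2[100:250,200:340],None,fx=2.6,fy=2.6)])[:,:,::-1])
print(ctrl.sense()['joints'].round(2))
print(tool([587,256,342]).round(1))
print(w2p('top',[[700-12,-90,90],[700-12,-395,90]]))"
```

```text
[-0.66  0.43  1.49  0.    1.21 -0.64]
[496.3  78.6   2.6]
[[289.33060754 147.51721193]
 [394.60342008 150.31536579]]
```

View pics/home.png

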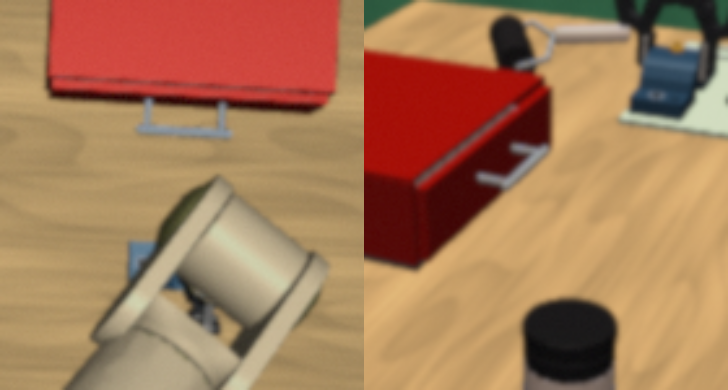

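The drawer is home and the cap is still held. I'll carry it over to the seat.

Converted, 280 mm is 0.28, 240 mm is 0.24, -0.94 rad is -4.7.

jog_arm --segments '[[[0.015,0.002,0],[0,0,-0.35]],[[0.045,0.007,0],[0,0,-0.85]],[[0.08,0.013,0],[0,0,-1.45]],[[0.12,0.019,0],[0,0,-2.1]],[[0.16,0.025,0],[0,0,-2.75]],[[0.2,0.032,0],[0,0,-3.4]],[[0.24,0.038,0],[0,0,-4.05]],[[0.28,0.044,0],[0,0,-4.7]]]'

```text
time_s: 11.05
eef_pos: [549.2, 42.2, 340.3]
ee_rot: [-0.001, 0.314, 0.95, -0.0]
force: [-0.0, 0.1, -5.6]
grip_width: 0.569
grip_force: 86.2
```

```bash
python3 -c "
from h import *
s=ctrl.sense();q=s['ee_rot'];print(3.1687-2*np.arctan2(q[2],q[1]));print(tool([587,256,342]).round(1))"
```

```text
0.665371710830073
[ 97.  194.3  -1.7]
```

jog_arm --segments '[[[0.018,0.036,0],[0,0,-0.6]],[[0.036,0.072,0],[0,0,-1.2]],[[0.054,0.108,0],[0,0,-1.8]],[[0.07,0.14,0],[0,0,-2.4]],[[0.084,0.168,0],[0,0,-2.9]],[[0.093,0.186,0],[0,0,-3.2]],[[0.097,0.193,0],[0,0,-3.3]],[[0.097,0.193,0],[0,0,-3.3]]]'

```text
time_s: 11.85
eef_pos: [587.3, 253.5, 340.4]
ee_rot: [-0.001, -0.008, 1.0, -0.0]
force: [-0.0, -0.8, -6.3]
grip_width: 0.574
grip_force: 86.4
```

```bash
python3 -c "
from h import *
s=ctrl.sense();q=s['ee_rot'];print(3.1687-2*np.arctan2(q[2],q[1]));print(tool([587,256,342]).round(1))
im=ctrl.capture('top');im2=ctrl.capture('side')
cv2.imwrite('pics/t1.png',im[:,:,::-1]);cv2.imwrite('pics/s1.png',im2[:,:,::-1])
cv2.imwrite('pics/hov.png',np.hstack([cv2.resize(im[120:240,130:230],None,fx=4,fy=4),cv2.resize(im2[200:320,140:240],None,fx=4,fy=4)])[:,:,::-1])"
```

```text
0.010262968897867708
[ 0.2  2.5 -1.6]
```

View pics/hov.png

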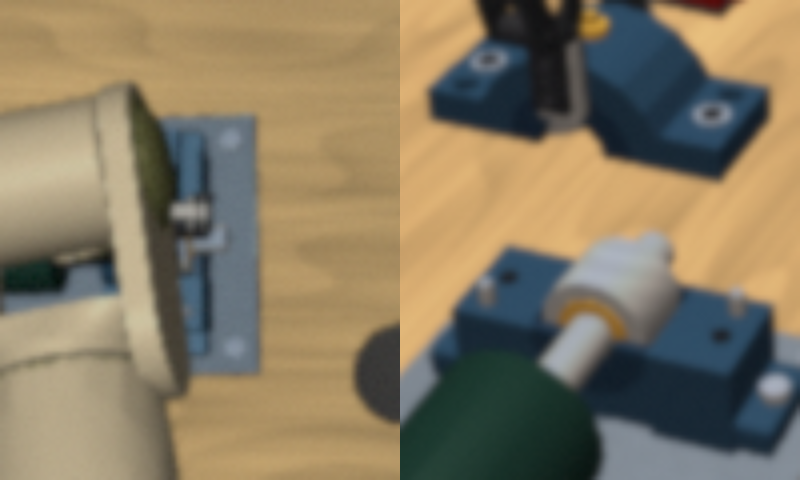

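The side view shows the cap level. Its ring-faced bolt holes are at (488,60) and (712,113), the dowel holes at (465,85) and (735,90), and the seat's pins below at (487,290) and (737,300). I'll fit the seat using both cameras, then the cap in the hand.

Run:
```python
from h import *
from rig import ctrl
A=lambda x,y:((x+.5)/8-.5+312,(y+.5)/8-.5+155)
B=lambda x,y:((x-464+.5)/8-.5+158,(y+.5)/8-.5+145)
C=lambda x,y:((x+.5)/5-.5+145,(y+.5)/5-.5+250)
D=lambda x,y:((x-400+.5)/4-.5+140,(y+.5)/4-.5+200)
def go(obs,z0,g,b=0,wz=0):
    def f(p):
        r=[]
        for n,l,px in obs:
            l=np.array(l,float)
            if l[1]==99: l[1]=-np.sign(l[0])*p[3]
            r+=list((w2p(n,R.from_euler('z',p[2]).apply(l)+[p[0],p[1],z0+p[4]])[0]-px))
        return np.r_[r,(p[3]-3)/5*.3,p[4]*wz]
    r=least_squares(f,g,x_scale=[10,10,.1,1,1],loss='soft_l1');return r.x.round(3),r.fun.round(1)
S=[('side',[54,15,10],C(83,97)),('side',[-54,-15,10],C(398,113)),('side',[54,99,0],C(110,96)),('side',[-54,99,0],C(375,170)),('side',[67,-25,0],C(110,57)),('side',[-67,-25,0],C(440,130)),('side',[-67,25,0],C(387,220)),('side',[67,25,0],C(45,140))]
T=[('top',[54,15,11],B(530,133)),('top',[-54,-15,11],B(613,422)),('top',[54,99,0],B(580,135)),('top',[-54,99,0],B(569,424))]
g=[587,256,.02,3,0]
for o in (S,T,S+T): print(*go(o,57,g,wz=5))
cap=[('side',[54,15,16],D(465,85)),('side',[-54,-15,16],D(735,90)),('side',[54,99,16],D(488,60)),('side',[-54,99,16],D(712,113)),('side',[-67,-25,16],D(770,88)),('side',[-67,25,0],D(720,180)),('side',[67,25,16],D(430,92)),('side',[67,25,0],D(432,118)),('side',[-67,25,16],D(722,150))]
for wz in (5,.3): print(*go(cap,152,[587,254,.02,3,0],wz=wz))
cap0=[('top',[54,15,16],A(365,95)),('top',[-54,-15,16],A(95,220)),('top',[54,99,16],A(372,145)),('top',[-54,99,16],A(85,172)),('top',[0,0,52],A(241,152))]
print(*go(cap0,20,[617,-241,-1.41,3,0],wz=5))
```

```text
[ 5.85748e+02  2.57531e+02  5.60000e-02  3.31700e+00 -5.00000e-03] [-0.2  1.3 -0.1  0.6  0.2 -0.   0.5  0.1 -0.  -0.4  0.7 -0.1 -0.  -0.3
 -1.4 -1.   0.  -0. ]
[ 5.87955e+02  2.56049e+02  4.90000e-02  2.46500e+00 -0.00000e+00] [-0.2 -0.1 -0.1  0.   0.2 -0.   0.2  0.1 -0.  -0. ]
[ 5.86410e+02  2.56823e+02  5.30000e-02  3.00500e+00 -3.70000e-02] [-0.3  0.9 -0.3  0.3  0.1 -0.3  0.4 -0.3 -0.  -0.8  0.5 -0.4 -0.3 -0.6
 -1.4 -1.3 -0.5  0.4 -0.3  0.5 -0.   0.5 -0.2  0.6  0.  -0.2]
[ 5.85319e+02  2.53568e+02  4.30000e-02  3.15400e+00 -7.00000e-03] [ 0.2 -0.9 -0.6  0.5  0.2  0.2  0.5  0.3  0.3 -0.6  0.7  0.6 -1.1 -1.
 -0.4  0.6 -0.3 -0.4  0.  -0. ]
[ 5.86475e+02  2.51805e+02  4.60000e-02  3.17400e+00 -1.36000e+00] [ 0.3 -0.8 -0.7  0.5  0.3  0.3  0.5  0.3  0.2 -0.6  0.7  0.5 -0.9 -0.9
 -0.2  0.7 -0.3 -0.4  0.  -0.4]
[ 619.136 -246.597   -1.38     3.702   -0.   ] [-0.1  0.2 -0.2  0.2  0.1  0.   0.   0.   0.3 -0.4  0.  -0. ]
```

jog_arm --segments '[[[-0.0003,0.0015,0.01],[0,0,-0.03]],[[-0.0007,0.0035,0.03],[0,0,-0.06]],[[-0.0007,0.0035,0.05],[0,0,-0.06]],[[-0.0007,0.0035,0.065],[0,0,-0.06]],[[-0.0007,0.0035,0.074],[0,0,-0.06]],[[-0.0007,0.0035,0.078],[0,0,-0.06]],[[-0.0007,0.0035,0.078],[0,0,-0.06]]]'

```text
time_s: 12.65
eef_pos: [588.1, 256.1, 264.0]
ee_rot: [-0.0, -0.014, 1.0, -0.0]
force: [-0.5, 0.0, -6.4]
grip_width: 0.567
grip_force: 86.6
```

```bash
python3 -c "
from h import *
s=ctrl.sense();q=s['ee_rot'];print(2*np.arctan2(q[2],q[1]),rot(q).as_matrix()[:,2]);print(tool([588,257,261]).round(1))"
```

```text
3.1692959107236627 [-2.46609428e-04 -4.54311247e-05 -9.99999969e-01]
[0.1 0.9 3. ]
```

jog_arm --segments '[[[0,0.0009,0.002],[0,0,0]],[[0,0.0009,0.004],[0,0,0]],[[0,0.0009,0.006],[0,0,0]],[[0,0.0009,0.008],[0,0,0]],[[0,0.0009,0.009],[0,0,0]],[[0,0.0009,0.01],[0,0,0]],[[0,0.0009,0.01],[0,0,0]]]'

```text
time_s: 13.35
eef_pos: [588.0, 257.2, 254.1]
ee_rot: [-0.0, -0.014, 1.0, -0.0]
force: [0.6, -1.4, -5.5]
grip_width: 0.566
grip_force: 86.6
```

jog_arm --segments '[[[0,0,0.001],[0,0,0]],[[0,0,0.002],[0,0,0]],[[0,0,0.003],[0,0,0]],[[0,0,0.004],[0,0,0]],[[0,0,0.004],[0,0,0]]]'

```text
time_s: 13.85
eef_pos: [588.0, 257.1, 250.0]
ee_rot: [-0.0, -0.014, 1.0, -0.0]
force: [-0.6, -4.4, -3.9]
grip_width: 0.569
grip_force: 86.9
```

Converted, -0.3 mm is -0.0003, 3.5 mm is 0.0035.

jog_arm --segments '[[[0,-0.0003,0.001],[0,0,0]],[[0,-0.0003,0.002],[0,0,0]],[[0,-0.0003,0.003],[0,0,0]],[[0,-0.0003,0.0035],[0,0,0]],[[0,-0.0003,0.0035],[0,0,0]]]'

```text
time_s: 14.35
eef_pos: [588.0, 256.9, 246.6]
ee_rot: [-0.0, -0.014, 1.0, -0.0]
force: [-1.8, -3.9, -3.3]
grip_width: 0.564
grip_force: 86.9
```

```bash
python3 -c "
from h import *
print(ctrl.sense()['wrist_torque'].round(2))"
```

```text
[-0.74  0.41  0.19]
```

Converted, 2.5 mm is 0.0025, 2 mm is 0.002.

jog_arm --segments '[[[0,-0.0003,0.0007],[0,0,0]],[[0,-0.0003,0.0014],[0,0,0]],[[0,-0.0003,0.002],[0,0,0]],[[0,-0.0003,0.0025],[0,0,0]],[[0,-0.0003,0.0025],[0,0,0]]]'

```text
time_s: 14.85
eef_pos: [587.9, 256.8, 245.5]
ee_rot: [0.0, -0.014, 1.0, 0.0]
force: [-7.5, -5.1, 6.6]
grip_width: 0.568
grip_force: 88.1
```

```bash
python3 -c "
from h import *
print(ctrl.sense()['wrist_torque'].round(2))"
```

```text
[-0.8   1.03  0.1 ]
```

Converted, 1 mm is 0.001, -0.3 mm is -0.0003.

jog_arm --segments '[[[0.0002,-0.0002,0.001],[0,0,0]],[[0.0003,-0.0003,0.002],[0,0,0]],[[0.0003,-0.0003,0.0025],[0,0,0]],[[0.0003,-0.0003,0.0025],[0,0,0]],[[0.0003,-0.0003,0.0025],[0,0,0]]]'

```text
time_s: 15.35
eef_pos: [587.7, 256.7, 245.4]
ee_rot: [0.001, -0.014, 1.0, 0.0]
force: [-14.4, -5.7, 22.9]
grip_width: 0.57
grip_force: 90.0
```

```bash
python3 -c "
from h import *
print(ctrl.sense()['wrist_torque'].round(2))
im2=ctrl.capture('side')
cv2.imwrite('pics/seat.png',cv2.resize(im2[230:330,130:260],None,fx=5,fy=5)[:,:,::-1])"
```

```text
[-1.09  2.23  0.07]
```

View pics/seat.png

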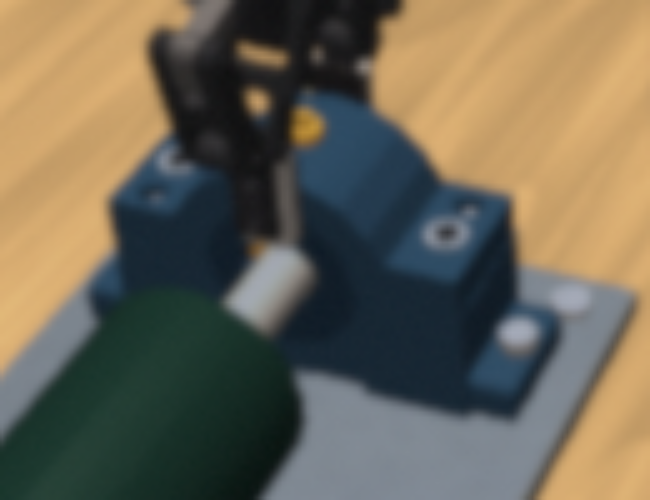

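The cap lies flush, with a pin visible inside the right dowel hole at (472,210). I'll relax the side load, settle and check steadiness.

Converted, 1 mm is 0.001, 0.6 mm is 0.0006.

jog_arm --segments '[[[0.0003,-0.0002,0.0005],[0,0,0]],[[0.0006,-0.0003,0.001],[0,0,0]],[[0.0006,-0.0003,0.001],[0,0,0]],[[0.0006,-0.0003,0.001],[0,0,0]],[[0.0006,-0.0003,0.001],[0,0,0]],[[0.0006,-0.0003,0.001],[0,0,0]],[[0.0006,-0.0003,0.001],[0,0,0]],[[0.0006,-0.0003,0.001],[0,0,0]]]'

```text
time_s: 16.2
eef_pos: [587.3, 256.5, 245.4]
ee_rot: [0.002, -0.014, 1.0, 0.001]
force: [-12.6, -4.2, 26.7]
grip_width: 0.571
grip_force: 90.4
```

jog_arm --segments '[[[0,0,0],[0,0,0]],[[0,0,0],[0,0,0]],[[0,0,0],[0,0,0]]]'

```text
time_s: 16.5
eef_pos: [587.3, 256.6, 245.4]
ee_rot: [0.002, -0.014, 1.0, 0.001]
force: [-12.7, -4.0, 27.3]
grip_width: 0.569
grip_force: 90.4
```

```bash
python3 -c "
from rig import ctrl
print(ctrl.finish_job())"
```

```text
the job is handed in; nothing more can be done
None
```

I handed in the job at 16.5 s: the drawer is pushed home, and the cap sits flush on both dowels, held down with about 33 N on the joint (27 N at the wrist plus the cap's weight). No verdict came back.

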